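# Pop a butter tub out of the portion dispenser and trap it on the chute

## Robot

A 6-joint arm with a two-finger parallel gripper is mounted at the origin on the work surface. World frame = base frame: x ahead of the robot, y to its left, z up, the work surface at z = 0. Lengths are in m, angles in rad, forces in N, time in s.
With the tool pointing down it reaches from about 0.4 to 0.925 m from the base axis. Payload 3.4 kg.
Tool frame: the origin (TCP) lies midway between the tips of the shut fingers; the grasp point (between the pads) lies r.tcp_to_grasp behind it (r.tcp_to_grasp is the distance from the TCP to the grasp point, in m); z points along the fingers, y is the direction in which the jaws open and shut (so a half turn about z gives the same grasp; the last joint's range is limited). The gripper opens to 85 mm and grips with 20 to 120 N. Pads are 22 mm wide; open, the fingers measure 114 mm over their backs; the gripper's body (76 mm by 85 mm) begins 54 mm behind the grasp point. The pads swing forward as they close: fully open they stand 13 mm farther back than shut.
Start: joints at [-1.268, 0.307, 1.506, -0, 1.328, -0.073], TCP at [0.211, -0.535, 0.231] pointing down, gripper open.
Joint ranges: [-3.12, 3.12], [-1.05, 2.28], [0.14, 2.33], [-1.42, 4.57], [0.1, 2.73], [-2.68, 2.68]. Speed limits (rad/s): [2.57, 2.57, 3.14, 3.14, 3.14, 3.14].

## Interface

Orientations are given as a rotation vector (axis times angle).
In Python, from cell import r gives the robot as it stands.
- The arm moves only by the tool apply_moves, never from a script. Its argument "rows" is one flat list of numbers, 7 for each row, row after row: the opening, from -1 (shut) to 1 (fully open), then the shift along the tool's x, y, z in m, then the turn, a rotation vector about the tool's x, y, z in rad. A call has 1 to 20 rows; each row is the pose to reach, as a shift and turn from the pose commanded when the call began, along the tool's axes at that moment; what a row does not reach only later rows make up. A row lasts 1/10 s, in which the tool goes at most 50 mm and 8.59 degrees, less where a joint would pass 70% of its speed; a pose out of reach is approached as far as the arm can. A call with a gripper value outside its range is refused whole. The fingers move at their own pace and stop on an object; "newtons" is the grip in N (left out, the last holds). Time passes only in rows, so rows that repeat a pose let the fingers close. It gives the time, the measured TCP pose, the force and the opening at its end, in the units of the state.
- r.get_obs(): the state, without advancing time (a new reading comes with each control period).
- r.capture(name): name is "scene" or "top"; returns a dict with "frame" (480x640x3 uint8, red, green, blue), "fx", "fy", "cx", "cy" (pixels), "view" (4x4, takes a point from world to camera coordinates). Camera axes: x right, y down, z forward; pixel columns grow to the right and rows downward; lengths in m; the calibration is good to about 2 mm. A picture is of the moment at which its call begins. There is no depth.
- r.finish_job(): hands the job in, once; it reports no verdict.
The state is a dict: "time": time; "qpos": joint angles; "joint_velocities": joint speeds; "effort": joint torques, N m; "ee_pos": TCP position; "orientation": TCP orientation; "contact_force": force on the tool from outside, world axes, zero at the start; "moment": the same for the moment, N m; "gripper_width": finger opening in m.
Only numpy, scipy, OpenCV 4.12 (cv2) and the standard library are available. Lean on these libraries where they do the work, as an engineer would, in place of code of your own. Each camera call takes 0.05 s, during which the arm holds its last target. There are 200 camera calls.

## Task

On the sandwich counter stands a steel two-lane portion dispenser with one small tub waiting in each lane. Press the spring ejector key beside the square butter tub's lane with one fingertip, so that this tub pops out, and with the other finger trap it on that lane's sloping chute before it slides off the lower end; leave the round tub in its bay and the things around the dispenser alone, and do not pinch or lift the tub. The program finishes while holding: the finger is still in contact with the square tub, keeping it at rest on the chute.

Things in the scene. Friction and masses are not known exactly. Their poses are not given: they have to be found in the camera images.
- dispenser: Fixed steel dispenser, 260 mm long, 226 wide, 73 tall (spring housing at its +x end, x = 55 to 110 mm: 90). Origin on the counter, on the mid-line between the lanes, under the brink where the level bays end and the chutes begin. x points from the chutes to the housing (chutes run down to -x, towards the robot), y to the left lane, z up. Each lane has its own key outside its chute.
- brink_left (a point): Middle of the left lane's brink, dispenser frame x 0, y +36, z 66 mm. The lane is 56 mm wide inside. Level bay from x = 0 to 45 mm (66 mm high): the tub waits there, centre at x = 13, pusher plate behind it. The chute slopes down 22 degrees to x = -150 (5 mm high). Lane walls stand 7 mm above the floor. Polished (friction 0.1): a free tub slides off the chute in under half a second.
- brink_right (a point): The same for the right lane, at y = -36 mm.
- chute_left (a point): Point on the face of the left chute, on the lane's centre line, level with the key along x: dispenser frame x -85, y +36, z 32 mm. A fingertip standing here, up to 15 mm above the face, stops the tub.
- chute_right (a point): The same for the right chute, at y = -36 mm.
- key_left_top (a point): Centre of the top of the left ejector key, a level black cap 36 mm (x) by 34 mm (y), at x -85, y +93 mm in the dispenser frame, 57 mm outward of its lane's centre line. Top 53 mm above the counter when up, 41 when fully pressed: then 9 mm above the chute beside it, so that a second fingertip, level with the first and 57 mm further in, clears chute and walls and stands in the tub's way.
- key_right_top (a point): The same for the right key: mirrored, at y = -93 mm; it ejects from the right lane (y = -36 mm).
- key_left (a joint): Travel of the left key: 0 up, 0.012 m fully pressed (hard stop). Spring about 1 N at the top to 5 N at the stop; returns by itself. The pusher moves 2 mm forward per mm of key travel; the tub tips over the brink and slides off down the chute after 6 to 8 mm of key travel.
- key_right (a joint): The same for the right key and right lane.
- square_tub_center (a point): Centre (half-way up) of the square butter tub: white plastic with a lid, 50 x 50 mm, 32 mm tall, 60 to 115 g, loose. It stands upright in the bay of one of the two lanes, either one, square to the lane; on the chute it lies tilted with it by 22 degrees. Its z axis is up.
- square_tub: The square tub itself, origin at the centre of its underside.
- round_tub_center (a point): Centre of the round tub: same white plastic, 50 mm across, 32 mm tall, waiting in the other lane's bay. To be left there.
- jar: Bystander: lidded amber glass jar, 66 mm across, 85 mm tall, on the counter on the left of the dispenser. Origin under its centre.
- squeeze_bottle: Bystander: amber bottle, 52 mm across, 150 mm tall, on the right of the dispenser. Origin under its centre.
- cup: Bystander: white cup, 70 mm across, 70 mm tall, on the left of the dispenser, nearer the robot. Origin under its centre.
Mind the look-alikes: they are no part of the job. What is shaped like the square_tub but blue, green or purple is not meant.

How it is judged:
By the outcome, as a careful person would: the job done as asked, in the order asked, and still so for the second after the job is handed in, while the arm keeps its last pose, push and grip.
It also fails if it takes over 32 s, if anything falls off the work surface, if the arm or the gripper's body presses on something with over 40 N, if the wrist force passes 120 N, or if a joint passes its speed limit or range.

## Working session

There is one attempt and no reset: what is moved stays moved. The work goes in short steps, Python scripts to look and compute and a tool call to move; the robot and the scene stay as the last step left them, time stands still between calls to the robot, and variables do not carry over. Pictures are saved under pics/ and viewed, about 8 in all and at most 12, crops included, and the job is handed in when it is done.

Besides the shell and the picture viewer there is one more tool, called after ">>>" by a JSON object that holds its "op" and its "data", one argument or row to a line. apply_moves: Moves the arm, as the interface text tells. Its arguments: {"type":"object","properties":{"rows":{"type":"array","items":{"type":"number"}},"newtons":{"type":"number"}},"required":["rows"]}

```bash
mkdir -p pics; ls
python3 - <<'E'
from cell import r
import cv2,numpy as np
o=r.get_obs();print({k:np.round(v,4) for k,v in o.items()}, r.tcp_to_grasp)
for n in("scene","top"):
    c=r.capture(n);cv2.imwrite(f"pics/{n}0.png",c["frame"][:,:,::-1]);print(n,c["fx"],c["fy"],c["cx"],c["cy"],np.round(c["view"],4).tolist())
E
```

```text
pics
{'time': np.float64(0.0), 'qpos': array([-1.2685,  0.3075,  1.5077,  0.    ,  1.3284, -0.0735]), 'joint_velocities': array([ 0.0012, -0.0003,  0.    ,  0.    ,  0.002 ,  0.0015]), 'effort': array([ 3.70000e-03, -4.57540e+01, -2.51918e+01,  2.00000e-04,
        1.32000e-02,  0.00000e+00]), 'ee_pos': array([ 0.2108, -0.5342,  0.2304]), 'orientation': array([-3.0843e+00, -5.8650e-01,  3.0000e-04]), 'contact_force': array([ 0.5068, -0.5369, -0.433 ]), 'moment': array([ 0.0022, -0.0119, -0.0153]), 'gripper_width': np.float64(0.0859)} 0.0187
scene 585.5432044967055 585.5432044967055 316.2489295660291 241.04851258258708 [[0.2605, 0.9654, -0.0152, -0.1796], [0.64, -0.1845, -0.7459, -0.282], [-0.7229, 0.1845, -0.6659, 1.6182], [0.0, 0.0, 0.0, 1.0]]
top 447.95388959897167 447.95388959897167 312.9797644409855 236.3723472465122 [[0.0498, -0.9988, 0.0025, 0.015], [-0.976, -0.0491, -0.2123, 0.5496], [0.2121, 0.0082, -0.9772, 0.8015], [0.0, 0.0, 0.0, 1.0]]
```

View pics/scene0.png

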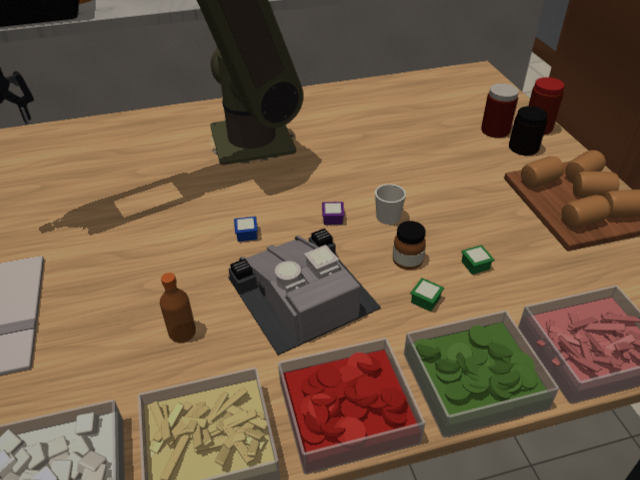

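View pics/top0.png

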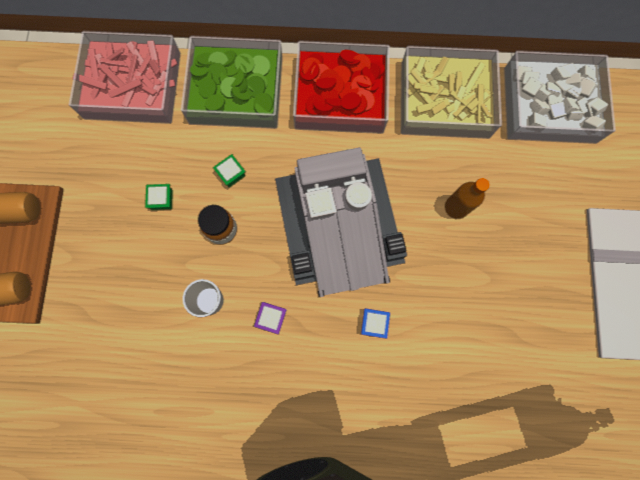

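Top view: the white square tub is at (320,201) in the left lane and the round tub at (358,194). The left key is at (302,264) and the right key at (396,246). Possible mix-ups are the blue (375,323), purple (270,318) and green (158,197)/(229,170) tubs, and the round tub. I choose the white one at (320,201) and check it in a close crop.

```bash
cat > h.py <<'E'
import numpy as np,cv2
from cell import r
def ray(c,u,v,z):
    V=c["view"];R=V[:3,:3];C=-R.T@V[:3,3]
    d=R.T@np.array([(u-c["cx"])/c["fx"],(v-c["cy"])/c["fy"],1.]);return C+d*(z-C[2])/d[2]
def proj(c,p):
    q=c["view"][:3,:3]@np.asarray(p)+c["view"][:3,3];return np.array([c["fx"]*q[0]/q[2]+c["cx"],c["fy"]*q[1]/q[2]+c["cy"]])
E
python3 - <<'E'
import cv2,numpy as np
a=cv2.imread("pics/top0.png")[140:300,260:420];b=cv2.imread("pics/scene0.png")[220:350,220:385]
cv2.imwrite("pics/crop_top.png",cv2.resize(a,None,fx=3.75,fy=3.75,interpolation=cv2.INTER_CUBIC))
cv2.imwrite("pics/crop_scene.png",cv2.resize(b,None,fx=4,fy=4,interpolation=cv2.INTER_CUBIC))
E
```

```text
(no output)
```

View pics/crop_top.png

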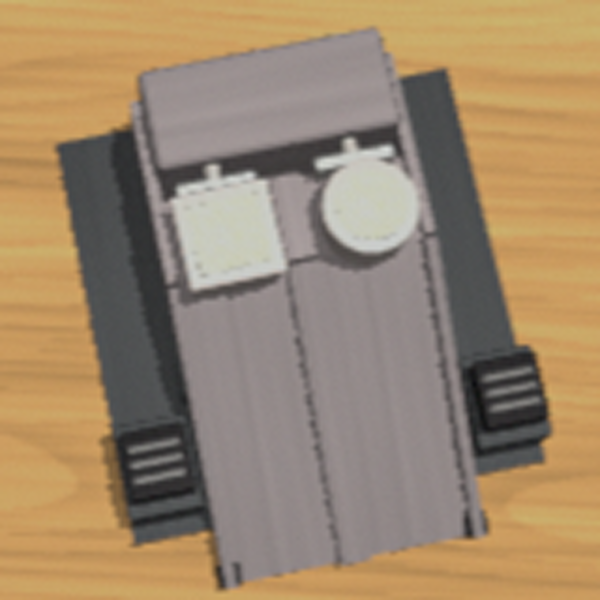

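View pics/crop_scene.png

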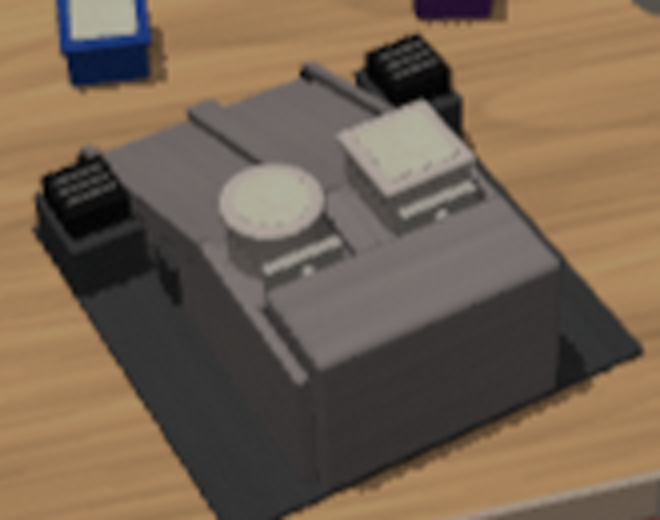

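```bash
cat > m.py <<'E'
from h import *
import scipy.optimize as so
T=r.capture("top");S=r.capture("scene")
P={'kl':((156,461),(405,60),[-.085,.093,.053]),'kr':((510,391),(82,186),[-.085,-.093,.053]),
'sq':((230,232),(406,147),[.013,.036,.098]),'rd':((370,206),(272,200),[.013,-.036,.098]),
'h1':((140,73),None,[.110,.0725,.09]),'h2':((378,30),None,[.110,-.0725,.09])}
W=[];L=[]
for k,(t,s,l) in P.items():
    a=ray(T,260+t[0]/3.75,140+t[1]/3.75,l[2])
    b=ray(S,220+s[0]/4,220+s[1]/4,l[2]) if s else None
    print(k,a.round(4),b if b is None else b.round(4))
    if k[0]!='h':W+= [a[:2]*.5+b[:2]*.5];L+=[l[:2]]
W=np.array(W);L=np.array(L)
H=lambda p:np.array([[np.cos(p[2]),-np.sin(p[2])],[np.sin(p[2]),np.cos(p[2])]])
s=so.least_squares(lambda p:((L@H(p).T+p[:2])-W).ravel(),[.6,0,0]);p=s.x
print('pose',p.round(4),np.degrees(p[2]),'res',s.fun.round(4))
for n,l in (('key',[-.085,.093]),('chute',[-.085,.036]),('mid',[-.085,.0645])):print(n,(H(p)@l+p[:2]).round(4))
E
python3 m.py
```

```text
kl [0.4966 0.0616 0.053 ] [0.5005 0.0627 0.053 ]
kr [ 0.542  -0.1181  0.053 ] [ 0.5477 -0.1171  0.053 ]
sq [0.6062 0.0299 0.098 ] [0.6111 0.0331 0.098 ]
rd [ 0.6232 -0.0392  0.098 ] [ 0.6286 -0.0366  0.098 ]
h1 [0.691  0.0798 0.09  ] None
h2 [ 0.7208 -0.0414  0.09  ] None
pose [ 0.6044 -0.0065  0.251 ] 14.3798322401766 res [ 0.0004  0.0003  0.0003 -0.0001 -0.0007  0.0001 -0.     -0.0003]
key [0.4989 0.0625]
chute [0.5131 0.0072]
mid [0.506  0.0348]
```

```bash
cat > d.py <<'E'
from h import *
import sys
from scipy.spatial.transform import Rotation as Ro
def goal(x,y,z,yaw=.251):
    o=r.get_obs();R=Ro.from_rotvec(o["orientation"])
    G=Ro.from_euler('z',yaw)*Ro.from_euler('x',np.pi)
    print('shift',R.inv().apply(np.array([x,y,z])-o["ee_pos"]).round(4),'turn',(R.inv()*G).as_rotvec().round(4),'ee',o["ee_pos"].round(4),'F',o["contact_force"].round(2),'w',round(float(o["gripper_width"]),4),'t',round(float(o["time"]),2))
E
python3 -c "
from d import *
goal(.506,.0348,.15)
goal(.506,.0348,.22)"
```

```text
shift [ 0.4834 -0.4211  0.0813] turn [-0.0013 -0.      0.1248] ee [ 0.2109 -0.5345  0.2307] F [ 0.19 -0.36 -0.25] w 0.0854 t 0.2
shift [ 0.4834 -0.4212  0.0113] turn [-0.0013 -0.      0.1248] ee [ 0.2109 -0.5345  0.2307] F [ 0.19 -0.36 -0.25] w 0.0854 t 0.2
```

>>> {"op": "apply_moves", "data": {
  "rows": [0, 0.483, -0.421, 0.011, 0, 0, 0.125, 0, 0.483, -0.421, 0.011, 0, 0, 0.125, 0, 0.483, -0.421, 0.011, 0, 0, 0.125, 0, 0.483, -0.421, 0.011, 0, 0, 0.125, 0, 0.483, -0.421, 0.011, 0, 0, 0.125, 0, 0.483, -0.421, 0.011, 0, 0, 0.125, 0, 0.483, -0.421, 0.011, 0, 0, 0.125, 0, 0.483, -0.421, 0.011, 0, 0, 0.125, 0, 0.483, -0.421, 0.011, 0, 0, 0.125, 0, 0.483, -0.421, 0.011, 0, 0, 0.125, 0, 0.483, -0.421, 0.011, 0, 0, 0.125, 0, 0.483, -0.421, 0.011, 0, 0, 0.125, 0, 0.483, -0.421, 0.011, 0, 0, 0.125, 0, 0.483, -0.421, 0.011, 0, 0, 0.125, 0, 0.483, -0.421, 0.011, 0, 0, 0.125, 0, 0.483, -0.421, 0.011, 0, 0, 0.125, 0, 0.483, -0.421, 0.081, 0, 0, 0.125, 0, 0.483, -0.421, 0.081, 0, 0, 0.125, 0, 0.483, -0.421, 0.081, 0, 0, 0.125, 0, 0.483, -0.421, 0.081, 0, 0, 0.125]
}}

```text
time: 2.2
ee_pos: [0.5056, 0.0328, 0.1507]
orientation: [3.117, 0.39, -0.001]
contact_force: [-0.2, -0.5, -0.3]
gripper_width: 0.0426
```

Run:
```python
from d import *
goal(.506,.0348,.08)
for n in("top","scene"):
    c=r.capture(n);f=c["frame"][:,:,::-1]
    a,b=((120,320),(230,430)) if n=="top" else ((170,340),(215,415))
    cv2.imwrite(f"pics/{n}1.png",cv2.resize(f[a[0]:a[1],b[0]:b[1]],None,fx=3,fy=3,interpolation=cv2.INTER_CUBIC))
a=cv2.imread("pics/top1.png");b=cv2.imread("pics/scene1.png")
b=cv2.copyMakeBorder(b,0,a.shape[0]-b.shape[0],0,0,0);m=np.hstack([a,b]);cv2.imwrite("pics/m1.png",cv2.resize(m,None,fx=.66,fy=.66,interpolation=cv2.INTER_AREA))
print(m.shape)
```

```text
shift [ 0.0009 -0.0018  0.0707] turn [ 0.      0.0004 -0.0022] ee [0.5056 0.0328 0.1507] F [-0.16 -0.52 -0.28] w 0.0426 t 2.2
(600, 1200, 3)
```

View pics/scene1.png

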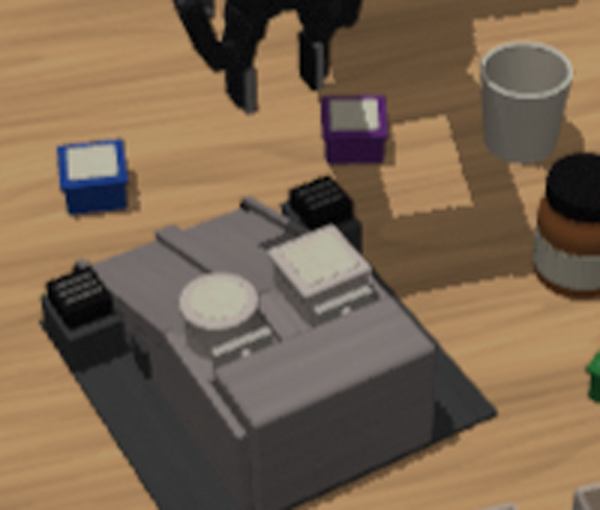

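The crop shows both fingertips, about (245,108) and (313,87), hanging free above the chute and key, with the dispenser undisturbed. I check them against projection before descending.

Run:
```python
from d import *
S=r.capture("scene");e=r.get_obs()["ee_pos"]
d=np.array([-np.sin(.253),np.cos(.253),0])
for s,px in((1,(215+313/3,170+87/3)),(-1,(215+245/3,170+108/3))):
    print(s,np.round(px,1))
    for dz in(0,.005,.01): print(dz,proj(S,e+d*s*.0285+[0,0,dz]).round(1))
```

```text
1 [319.3 199. ]
0 [319.9 197.6]
0.005 [319.8 195.6]
0.01 [319.8 193.6]
-1 [296.7 206. ]
0 [294.6 206.7]
0.005 [294.5 204.7]
0.01 [294.4 202.6]
```

>>> {"op": "apply_moves", "data": {
  "rows": [0, 0.001, -0.002, 0.03, 0, 0, -0.002, 0, 0.001, -0.002, 0.06, 0, 0, -0.002, 0, 0.001, -0.002, 0.075, 0, 0, -0.002, 0, 0.001, -0.002, 0.08, 0, 0, -0.002, 0, 0.001, -0.002, 0.08, 0, 0, -0.002, 0, 0.001, -0.002, 0.08, 0, 0, -0.002]
}}

```text
time: 2.95
ee_pos: [0.5075, 0.0361, 0.0715]
orientation: [3.116, 0.396, 0.004]
contact_force: [0.6, -0.3, 0.7]
gripper_width: 0.0429
```

Run:
```python
from d import *
goal(.506,.0348,.043)
c=r.capture("scene");f=c["frame"][:,:,::-1]
cv2.imwrite("pics/s2.png",cv2.resize(f[190:310,240:390],None,fx=4,fy=4,interpolation=cv2.INTER_CUBIC))
```

```text
shift [-0.0019  0.0009  0.0285] turn [ 0.0007 -0.0025  0.0018] ee [0.5075 0.0361 0.0715] F [ 0.58 -0.35  0.72] w 0.0429 t 2.95
```

View pics/s2.png

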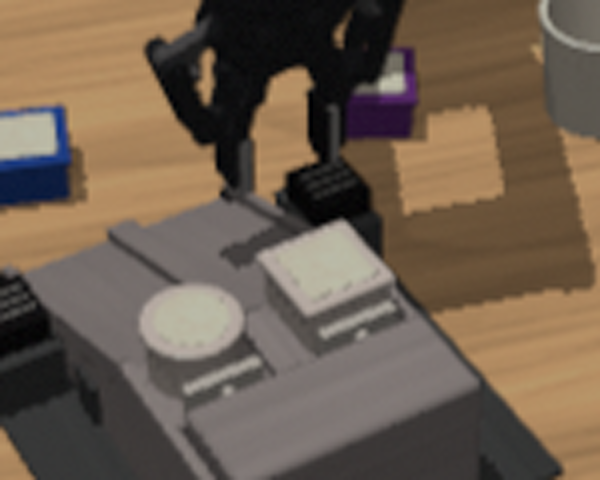

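>>> {"op": "apply_moves", "data": {
  "rows": [0, -0.002, 0.001, 0.008, 0, 0, 0, 0, -0.002, 0.001, 0.015, 0, 0, 0, 0, -0.002, 0.001, 0.017, 0, 0, 0, 0, -0.002, 0.001, 0.017, 0, 0, 0, 0, -0.002, 0.001, 0.017, 0, 0, 0]
}}

```text
time: 3.5
ee_pos: [0.5046, 0.0347, 0.0532]
orientation: [-3.116, -0.396, 0.0]
contact_force: [0.2, 0.6, -0.3]
gripper_width: 0.0427
```

Run:
```python
from d import *
goal(.506,.0348,.043)
```

```text
shift [0.0014 0.0003 0.0102] turn [-0.0001  0.0002  0.0018] ee [0.5046 0.0347 0.0532] F [ 0.21  0.62 -0.32] w 0.0427 t 3.5
```

>>> {"op": "apply_moves", "data": {
  "rows": [0, 0.001, 0, 0.002, 0, 0, 0, 0, 0.001, 0, 0.004, 0, 0, 0, 0, 0.001, 0, 0.005, 0, 0, 0, 0, 0.001, 0, 0.005, 0, 0, 0]
}}

```text
time: 3.9
ee_pos: [0.5061, 0.035, 0.0484]
orientation: [3.117, 0.396, 0.001]
contact_force: [0.4, -0.3, 1.3]
gripper_width: 0.043
```

Run:
```python
from d import *
goal(.506,.0348,.036)
c=r.capture("scene");f=c["frame"][:,:,::-1]
cv2.imwrite("pics/s3.png",cv2.resize(f[190:310,240:390],None,fx=4,fy=4,interpolation=cv2.INTER_CUBIC))
```

```text
shift [-0.0001  0.0002  0.0124] turn [ 0.0002 -0.0009  0.0017] ee [0.5061 0.035  0.0484] F [ 0.43 -0.28  1.32] w 0.043 t 3.9
```

View pics/s3.png

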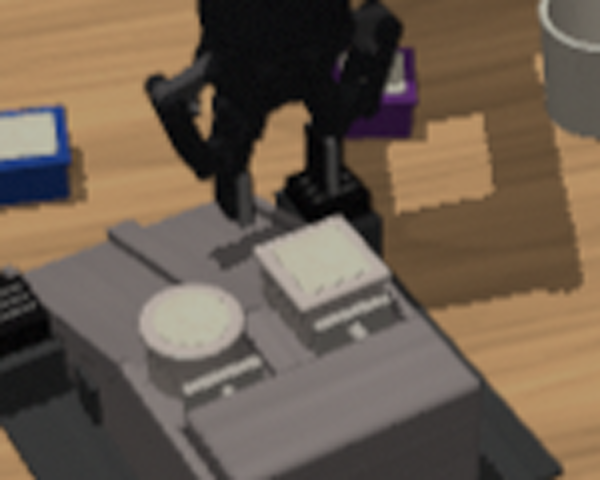

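Finger on the key (1.3 N), the other finger stands in the left lane in the tub's path; the tub has already crept forward slightly. Pressing through.

>>> {"op": "apply_moves", "data": {
  "rows": [0, 0, 0, 0.003, 0, 0, 0, 0, 0, 0, 0.006, 0, 0, 0, 0, 0, 0, 0.0085, 0, 0, 0, 0, 0, 0, 0.0085, 0, 0, 0, 0, 0, 0, 0.0085, 0, 0, 0, 0, 0, 0, 0.0085, 0, 0, 0, 0, 0, 0, 0.0085, 0, 0, 0, 0, 0, 0, 0.0085, 0, 0, 0, 0, 0, 0, 0.0085, 0, 0, 0, 0, 0, 0, 0.0085, 0, 0, 0]
}}

```text
time: 4.95
ee_pos: [0.5059, 0.035, 0.0399]
orientation: [3.116, 0.396, 0.001]
contact_force: [2.5, 0.8, 4.0]
gripper_width: 0.0428
```

Run:
```python
from d import *
goal(.506,.0348,.036)
c=r.capture("scene");f=c["frame"][:,:,::-1]
cv2.imwrite("pics/s4.png",cv2.resize(f[190:310,240:390],None,fx=4,fy=4,interpolation=cv2.INTER_CUBIC))
```

```text
shift [0.     0.0002 0.0039] turn [ 0.0002 -0.0008  0.0018] ee [0.5059 0.035  0.0399] F [2.51 0.75 4.03] w 0.0428 t 4.95
```

View pics/s4.png

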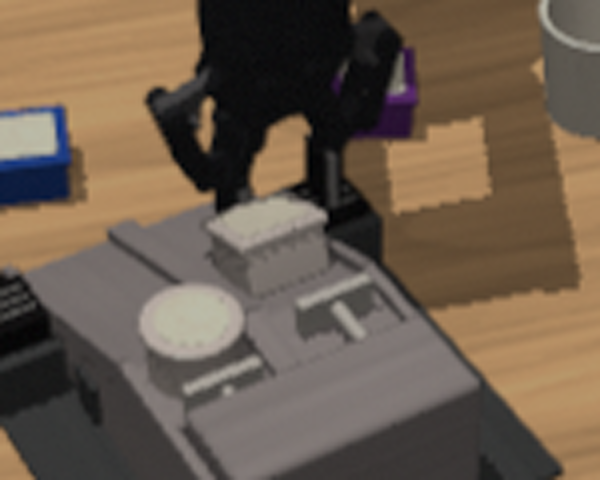

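>>> {"op": "apply_moves", "data": {
  "rows": [0, 0, 0, 0, 0, 0, 0, 0, 0, 0, 0, 0, 0, 0, 0, 0, 0, 0, 0, 0, 0, 0, 0, 0, 0, 0, 0, 0, 0, 0, 0, 0, 0, 0, 0, 0, 0, 0, 0, 0, 0, 0, 0, 0, 0, 0, 0, 0, 0, 0, 0, 0, 0, 0, 0, 0]
}}

```text
time: 5.8
ee_pos: [0.5057, 0.0349, 0.0398]
orientation: [3.116, 0.396, 0.0]
contact_force: [2.1, 1.0, 4.6]
gripper_width: 0.0426
```

Run:
```python
from d import *
goal(.506,.0348,.036)
c=r.capture("scene");f=c["frame"][:,:,::-1].copy()
g=cv2.resize(f[190:310,240:390],None,fx=4,fy=4,interpolation=cv2.INTER_CUBIC)
print('diff to previous',[float(x) for x in np.abs(g[180:310,195:340].astype(int)-cv2.imread("pics/s4.png")[180:310,195:340]).mean((0,1)).round(2)])
# predicted tub lying on chute with its lower face against finger edge (disp x=-74)
a=np.radians(22);u=np.array([np.cos(a),0,np.sin(a)]);n=np.array([-np.sin(a),0,np.cos(a)])
x0=-.074;ff=np.array([x0,0.036,.066+x0*np.tan(a)])
# contact at the finger tip edge or the tub foot
Rz=np.array([[np.cos(.251),-np.sin(.251),0],[np.sin(.251),np.cos(.251),0],[0,0,1]])
Q=[ff+u*s+n*h+np.array([0,y,0]) for h in(.032,0) for s,y in((0,.025),(0,-.025),(.05,-.025),(.05,.025))]
q=np.array([(proj(c,Rz@p+[.6044,-.0065,0])-[240,190])*4 for p in Q]);print(q.round(0).tolist())
cv2.polylines(g,[q[:4].astype(int)],True,(0,0,255),1);cv2.polylines(g,[q[4:].astype(int)],True,(0,255,0),1)
T=r.capture("top")["frame"][140:300,260:420,::-1]
cv2.imwrite("pics/s5.png",np.hstack([g[100:400,150:450],cv2.resize(T,(480,480),interpolation=cv2.INTER_CUBIC)[100:400,60:360]]))
```

```text
shift [0.0003 0.0002 0.0038] turn [ 0.0001 -0.0002  0.0018] ee [0.5057 0.0349 0.0398] F [2.06 1.02 4.62] w 0.0426 t 5.8
diff to previous [1.55, 1.62, 1.7]
[[269.0, 179.0], [183.0, 212.0], [225.0, 238.0], [313.0, 204.0], [282.0, 235.0], [197.0, 268.0], [238.0, 296.0], [325.0, 261.0]]
```

View pics/s5.png

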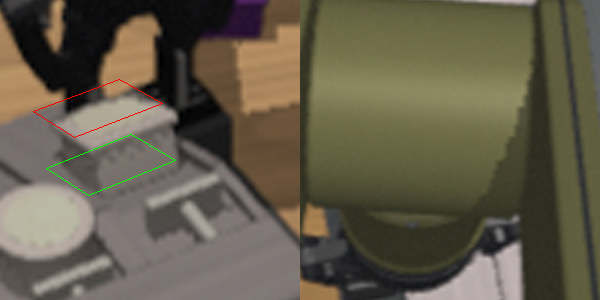

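Run:
```python
from d import *
goal(.506,.0348,.04); print(r.finish_job())
```

```text
shift [ 0.0003  0.0002 -0.0002] turn [ 0.0001 -0.0002  0.0017] ee [0.5056 0.0349 0.0398] F [3.43 0.89 5.13] w 0.0427 t 5.9
the job is handed in; nothing more can be done
None
```

I pressed the left key with one finger, and the white square tub popped out. The other finger caught it on the left chute. I handed the job in at 5.9 s with the key still pressed, about 4–5 N upward on the tool.

**What the last checks showed:**
- **Tub at rest:** two scene pictures 0.85 s apart show the tub unmoved. The tub's position agrees, within about a pixel by eye, with its top front edge leaning on the finger.
- **Surroundings:** in the last scene pictures the round tub is still in its bay. The other things in view, the blue and purple tubs and the cup, had not moved.

**What did not agree or could not be checked:**
- **First position estimate:** I had the tub's foot against the finger, which put it about 13 mm too far down the chute. With the top edge touching, as the chute's slope requires, it matched.
- **Sideways force:** about 2–3 N in world +x is not explained by the tub's weight. I take it to be friction on the key, but did not prove that.
- **Top camera:** the arm blocked its view at the end. The finger's contact with the tub is therefore judged from the scene camera only.

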